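# Clear the scrap-bin flap and hold it open by its lever

## Task

Someone has left a blue bur case on the steel flap of the scrap bin: push it sideways with your fingertips, without picking it up, until it rests on top of the white dust extractor beside the bin, clear of the flap. Only then press the black pad at the long end of the bin's lever all the way down to its stop, so that the flap swings open, and keep it pressed: the program finishes while still holding the flap open by the lever. Keep your hands off the flap while it is open, and leave everything else standing where it is.

Things in the scene. Friction and masses are not known exactly. Their poses are not given: they have to be found in the camera images.
- station: Fixed waste station: a square steel scrap bin (180 x 180 mm) and, joined to its left, a white dust extractor of nearly the same height. Origin under the centre of the bin, on the bench; x points from its front (robot side) to its rear, y to its left, z up. The lever runs along the bin's right side in the plane y -113 mm, its pivot at x -5 mm, z 128 mm, with a stop under it.
- flap_top_centre (a point): Middle of the shut flap's top, 140 mm above the bench (fixed: does not move with the flap); axes as the station's. The flap is a flat steel plate, 186 mm in x by 188 mm in y, hinged along its rear edge (axis along station y at station x +88, z 135 mm).
- extractor_top (a point): Middle of the extractor's flat top, 198 mm left of the bin's centre and 138 mm above the bench; axes as the station's. The top is 180 mm in x by 200 mm in y; only a 4 mm gap lies between it and the flap, whose top is 2 mm higher.
- case: Blue lidded bur case with a white label, a solid block 90 mm (its x) by 60 mm (its y) by 28 mm high, 0.14 kg, loose on the flap's top. Origin at the centre of its underside, z up.
- flap (a joint): Angle of the scrap bin's flap, rad: 0 shut; grows as its front edge rises, to about 0.66 with the lever at its stop. A heavy steel plate (about 1.6 kg) that falls shut when the lever is released.
- flap_front_edge (a point): The middle of the flap's front (robot side) upper edge; moves with the flap, by about 110 mm up and 40 mm to the rear when it opens fully.
- lever (a joint): Angle of the lever, rad: 0 at rest, long end up; grows as the pad is pressed down, to a hard stop at 0.578. Pressing takes about 4 to 9 N at the pad; the stop is rigid.
- lever_pad (a point): Centre of the top of the black rubber pad (50 mm along x, 40 mm wide) on the lever's long end, 200 mm in front of the pivot. At rest 196 mm above the bench, its top tilted 15 deg (rear side lower); at the stop 83 mm above the bench, 8 mm further forward, tilted 18 deg the other way. Site axes turn with the lever; at rest they are the station's.
- wax_jar: Bystander: small jar with red cap, 36 mm across, 45 mm high, standing near the rear left corner of the extractor's top. Origin under its centre.
- spent_blank: Bystander: white milled disc, 98 mm across, 14 mm thick, flat on the bench in front of the bin. Origin under its centre.
- spray_bottle: Bystander: white and blue spray bottle, 58 mm across, 137 mm high, on the bench to the right of the lever. Origin under its centre.
- disc_box_low: Bystander: lower of two stacked white and mint boxes, each 104 x 104 x 26 mm, on the bench. Origin under its centre.
- disc_box_high: Bystander: upper box of that stack. Origin under its centre.
- bur_tray: Bystander: black open tray, 140 x 100 x 35 mm, on the bench. Origin under its centre.
- brush: Bystander: red-handled brush, 150 mm long, lying on the bench.
Mind the look-alikes: they are no part of the job. What is shaped like the case but orange is not meant.

How it is judged:
On the way, in this order (a step that is already met when the one before it is completed fails the run):
1. the case rests on the extractor's top, clear of the flap, with the flap still shut (y of case in the frame of station between 0.122 and 0.275 m and x of case in the frame of station between -0.08 and 0.08 m and z of case in the frame of station below 0.143 m and angle between case's own z axis and vertical below 0.1 rad and value of joint flap below 0.05 rad and contact force between case and flap below 0.1 N), for 0.2 s.
2. the lever is pressed down to its stop and the flap stands open (value of joint lever above 0.5 rad and value of joint flap above 0.55 rad), for 0.2 s.
At the end, for the whole second after the job is handed in: Fingers press the lever (over 1.5 N), not the flap; lever past 0.50 rad (stop 0.578), flap open over 0.55 rad; the case lies flat and still on the extractor's top, not touching the flap, its centre 122 to 275 mm left of the bin's centre and within 80 mm of it front to rear (all of step 2 and contact force between the fingers and lever above 1.5 N and contact force between the fingers and flap below 0.5 N and y of case in the frame of station between 0.122 and 0.275 m and x of case in the frame of station between -0.08 and 0.08 m and z of case in the frame of station between 0.133 and 0.143 m and angle between case's own z axis and vertical below 0.1 rad and linear speed of case below 0.02 m/s and contact force between case and flap below 0.1 N); the arm keeps its last pose, push and grip.
It fails at once if the flap is raised while the case is not yet clear of it (value of joint flap above 0.08 rad and (y of case in the frame of station below 0.122 m or contact force between case and flap above 0.3 N)).
It fails at once if the case is lifted more than 10 mm (z of case in the frame of station above 0.15 m).
It fails at once if the case falls off or is tipped over (z of case in the frame of station below 0.12 m or angle between case's own z axis and vertical above 0.6 rad).
It fails at once if the robot touches the flap while it is open (value of joint flap above 0.08 rad and contact force between any of the fingers, the arm and flap above 1 N).
It fails at once if a bystander is moved more than 30 mm or knocked over (distance of any of wax_jar, spent_blank, spray_bottle, disc_box_low, disc_box_high, bur_tray, brush from where it was at the start of the episode above 0.03 m or angle between any of wax_jar, spray_bottle's own z axis and vertical above 0.5 rad).
It also fails if it takes over 51 s, if anything falls off the work surface, if the arm or the gripper's body presses on something with over 40 N, if the wrist force passes 120 N, or if a joint passes its speed limit or range.

## Robot

A 6-joint arm with a two-finger parallel gripper is mounted at the origin on the work surface. World frame = base frame: x ahead of the robot, y to its left, z up, the work surface at z = 0. Lengths are in m, angles in rad, forces in N, time in s.
With the tool pointing down it reaches from about 0.25 to 0.85 m from the base axis. Payload 12.5 kg.
Tool frame: the origin (TCP) lies midway between the tips of the shut fingers; the grasp point (between the pads) lies 19 mm behind it; z points along the fingers, y is the line along which they close (so a half turn about z gives the same grasp; the last joint's range is limited). The gripper opens to 93 mm and grips with 3 to 60 N. Pads are 15 mm wide; open, the fingers measure 128 mm over their backs; the gripper's body (75 mm by 188 mm) begins 65 mm behind the grasp point.
Start: joints at [1.056, 0.351, 1.652, -0, 1.139, -0.085], TCP at [0.229, 0.5, 0.219] pointing down, gripper open.
Joint ranges: [-2.75, 2.75], [-0.79, 2.1], [0.01, 2.65], [-1.57, 4.71], [0.07, 3.14], [-2.87, 2.87]. Speed limits (rad/s): [2.22, 2.22, 2.79, 3.14, 3.14, 3.14].

## Interface

Orientations are given as a unit quaternion [w, x, y, z].
In Python, from plant import robot gives the robot as it stands. The module is installed in compiled form; this text tells all that it offers.
- The arm moves only by the tool servo_tool, never from a script. Its arguments are lists of equal length, an entry for each row: "translation": the shift along the tool's x, y, z in mm, a list of three; "turn": the turn about the tool's z in degrees. In form: {"translation": [[dx, dy, dz], ...], "turn": [turn, ...]}. A call has 1 to 8 rows; each row shifts and turns the commanded pose from where the row before left it, along the tool's axes as they then stand; what a row does not reach is not made up. A row lasts 1/8 s, in which the tool goes at most 62.5 mm and 10.7 degrees, less where a joint would pass 70% of its speed; a pose out of reach is approached as far as the arm can. A call with a gripper value outside its range is refused whole. "jaw" is the gripper's target within -1 to 1 (shut at 1, half-way at 0, fully open at -1), set as the call begins (left out, the last holds). The fingers move at their own pace and stop on an object; "newtons" is the grip in N (left out, the last holds). Time passes only in rows, so rows that do not move let the fingers close. It gives the time, the measured TCP pose, the force, the opening and the grip force at its end, in the units of the state.
- robot.get_state(): the state, without advancing time (a new reading comes with each control period).
- robot.get_image(name): name is "scene" or "side" or "wrist"; returns the picture (400x640x3 uint8, red, green, blue); there is no depth.
- robot.calibration(name): a dict with "camera_matrix" (3x3 intrinsics, pixels), "view" (4x4, takes a point from world to camera coordinates). Camera axes: x right, y down, z forward; pixel columns grow to the right and rows downward; lengths in m; the calibration is good to about 2 mm. A picture is of the moment at which its call begins: read the wrist's pose just before it. calibration takes no time and is no camera call; for the wrist camera it gives the pose at the moment of the call.
- robot.finish_job(): hands the job in; it is judged then, once.
The state is a dict: "clock": time; "joint_pos": joint angles; "joint_velocities": joint speeds; "joint_efforts": joint torques, N m; "eef_pos": TCP position; "tcp_rot": TCP orientation; "force": force on the tool from outside, world axes, zero at the start; "torque": the same for the moment, N m; "finger_gap": opening from 0.0 (shut) to 1.0 (fully open); "grip_force": force on a finger pad.
Only numpy, scipy, OpenCV 4.12 (cv2) and the standard library are available. Lean on these libraries where they do the work, as an engineer would, in place of code of your own. Each camera call takes 0.05 s, during which the arm holds its last target. There are 200 camera calls.

## Working session

There is one attempt and no reset: what is moved stays moved. The work goes in short steps, Python scripts to look and compute and a tool call to move; the robot and the scene stay as the last step left them, time stands still between calls to the robot, and variables do not carry over. Pictures are saved under pics/ and viewed, at most 10 in all, crops included, and the job is handed in when it is done.

Besides the shell and the picture viewer there is one more tool, called after ">>>" in YAML: its name, and indented under it one key for each argument. servo_tool: Moves the arm, as the interface text tells. Its arguments: {"type":"object","properties":{"translation":{"type":"array","items":{"type":"array","items":{"type":"number"}}},"turn":{"type":"array","items":{"type":"number"}},"jaw":{"type":"number"},"newtons":{"type":"number"}},"required":["translation","turn"]}

```bash
mkdir -p pics; python3 - <<'E'
from plant import robot
import cv2,numpy as np
s=robot.get_state();print({k:np.round(v,3).tolist() for k,v in s.items()})
for n in("scene","side"):
    cv2.imwrite(f"pics/{n}0.png",robot.get_image(n)[:,:,::-1]);c=robot.calibration(n);print(n,np.round(c["camera_matrix"],1).tolist(),np.round(c["view"],3).tolist())
E
```

```text
{'clock': 0.0, 'joint_pos': [1.056, 0.351, 1.652, -0.0, 1.139, -0.085], 'joint_velocities': [0.0, -0.0, 0.001, 0.001, 0.0, 0.0], 'joint_efforts': [0.0, -49.732, -28.526, 0.07, 0.026, -0.0], 'eef_pos': [0.229, 0.5, 0.218], 'tcp_rot': [-0.0, 0.213, 0.977, -0.001], 'force': [0.41, -0.431, -0.231], 'torque': [0.011, -0.015, -0.026], 'grip_force': 0.0, 'finger_gap': 1.002}
scene [[457.1, 0.0, 316.0], [0.0, 457.1, 193.8], [0.0, 0.0, 1.0]] [[0.276, 0.961, -0.019, -0.153], [0.655, -0.203, -0.728, -0.244], [-0.703, 0.188, -0.686, 1.64], [0.0, 0.0, 0.0, 1.0]]
side [[365.9, 0.0, 319.6], [0.0, 365.9, 197.3], [0.0, 0.0, 1.0]] [[0.831, -0.556, 0.006, -0.44], [-0.295, -0.451, -0.842, 0.268], [0.471, 0.698, -0.539, 0.968], [0.0, 0.0, 0.0, 1.0]]
```

View pics/scene0.png

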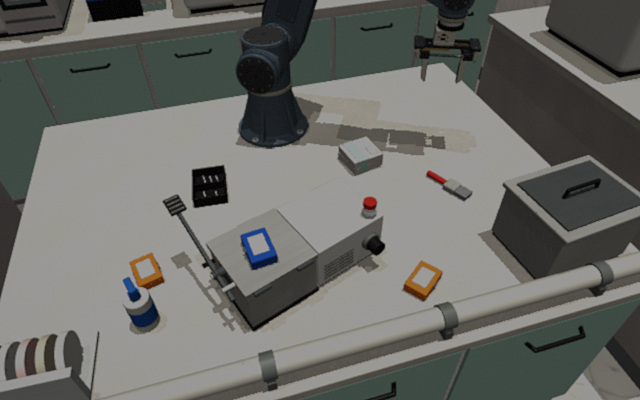

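View pics/side0.png

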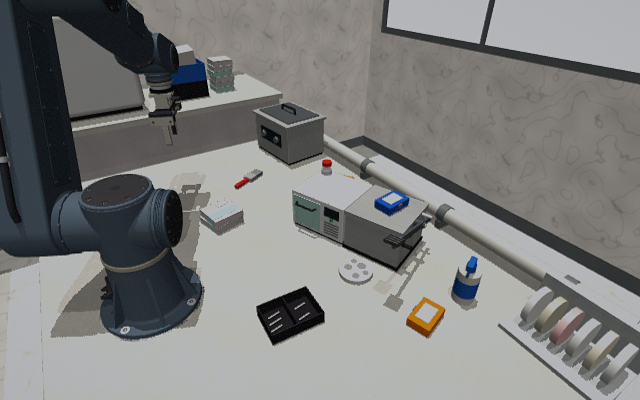

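The blue case sits on the flap at scene (259,247) / side (392,202). It could be confused with the orange cases at scene (147,270) and (423,280); side shows one of them, at (426,316). The blue-topped spray bottle is at scene (141,305). I choose the blue case on the flap and check it in a close crop. The lever pad is at scene (175,205) and the jar at (370,206).

```bash
python3 - <<'E'
import cv2
a=cv2.imread("pics/scene0.png")[180:330,155:395]
cv2.imwrite("pics/c1.png",cv2.resize(a,None,fx=3.3333,fy=3.3333,interpolation=cv2.INTER_CUBIC))
b=cv2.imread("pics/side0.png")[150:290,280:480]
cv2.imwrite("pics/c2.png",cv2.resize(b,None,fx=4,fy=4,interpolation=cv2.INTER_CUBIC))
E
```

```text
(no output)
```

View pics/c1.png

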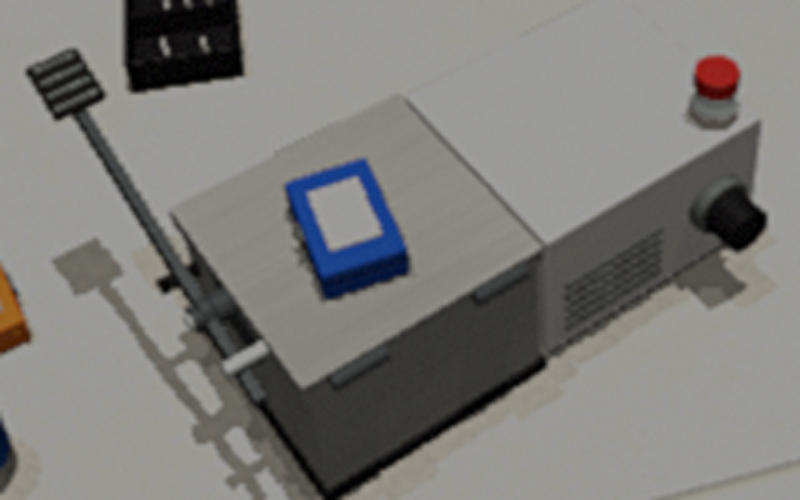

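View pics/c2.png

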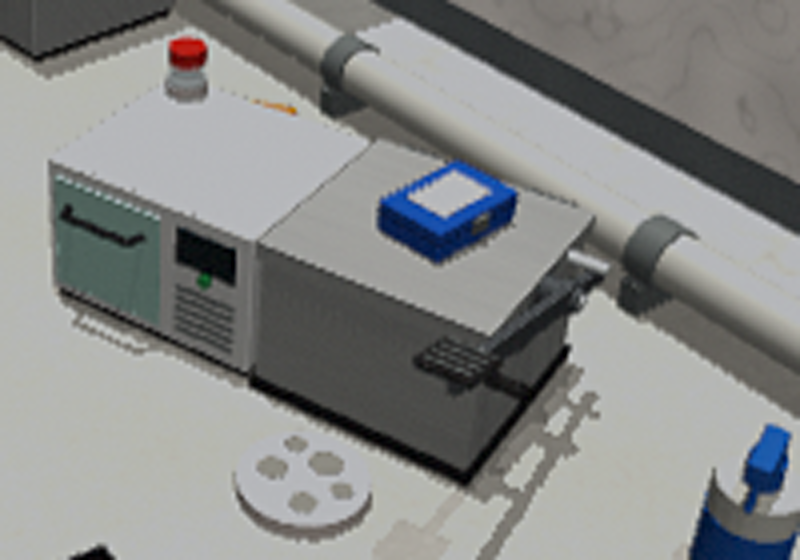

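The crops confirm the blue case with the white label on the flap, at c1 (345,225) and c2 (447,205). I fit the station and the case from corners in both views, and check against the pad and jar.

```bash
cat > h.py <<'E'
from plant import robot
import numpy as np
from scipy.optimize import least_squares
def P(cam,X):
    c=robot.calibration(cam);X=np.atleast_2d(X)
    p=(X@c["view"][:3,:3].T+c["view"][:3,3])@c["camera_matrix"].T
    return p[:,:2]/p[:,2:]
def place(q,L):
    L=np.atleast_2d(L).astype(float);c,s=np.cos(q[2]),np.sin(q[2])
    return np.c_[q[0]+c*L[:,0]-s*L[:,1],q[1]+s*L[:,0]+c*L[:,1],L[:,2]]
def px(pts,s,o): return (np.array(pts)+.5)/s-.5+o
def fit(L,obs,q0):
    r=least_squares(lambda q:np.concatenate([(P(k,place(q,L))-v).ravel() for k,v in obs.items()]),q0,loss="soft_l1")
    return r.x,r.fun
E
python3 - <<'E'
from h import *
o1,o2=[155,180],[280,150];s1=10/3;s2=4
F=[[-.098,-.094,.14],[-.098,.094,.14],[.088,.094,.14],[.088,-.094,.14]]
q,f=fit(F,{"scene":px([[173,215],[402,95],[543,247],[303,388]],s1,o1),"side":px([[490,333],[257,240],[372,142],[595,215]],s2,o2)},[.55,0,0.2])
print("station",q,np.round(f,1))
pad=px([[65,83]],s1,o1),px([[452,360]],s2,o2)
Lp=[[-.205,-.113,.196]]
print("pad res",P("scene",place(q,Lp))-pad[0],P("side",place(q,Lp))-pad[1])
C=[[a,b,.168] for a,b in((-.045,-.03),(-.045,.03),(.045,.03),(.045,-.03))]
qc,f=fit(C,{"scene":px([[287,183],[366,160],[408,258],[325,277]],s1,o1),"side":px([[435,243],[378,207],[460,160],[517,190]],s2,o2)},[q[0],q[1],q[2]])
print("case",qc,np.round(f,1))
d=qc-q;c,s=np.cos(q[2]),np.sin(q[2]);print("case in station",c*d[0]+s*d[1],-s*d[0]+c*d[1],d[2])
for nm,L in dict(pad=Lp,padlow=[[-.213,-.113,.083]],ext=[[0,.198,.138]]).items():print(nm,place(q,L))
def ray(cam,uv,z):
    r=least_squares(lambda a:(P(cam,[a[0],a[1],z])-uv).ravel(),[.5,0]);return r.x
for w in(ray("scene",px([[714,112]],s1,o1),.141),ray("side",px([[187,95]],s2,o2),.141)):
    d=w-q[:2];print("jar",w,c*d[0]+s*d[1],-s*d[0]+c*d[1])
w=ray("side",px([[720,560]],s2,o2),.0);print("spray~",w)
E
```

```text
station [ 0.67041222 -0.15763632  0.34812396] [-0.5 -2.7 -0.7 -1.2  1.1 -0.2  0.2 -0.2  0.3  0.   0.  -0.4  2.1 -1.5
  0.8 -0.9]
pad res [[ 0.08736972 -2.61580921]] [[0.5738752  0.01143008]]
case [ 0.67707015 -0.16571801  0.10667437] [-0.8 -0.9  0.7 -1.6  0.5 -3.  -1.1 -0.1  1.9 -2.8  0.5 -2.7  0.1 -1.
  1.4 -0.4]
case in station 0.003501599529981647 -0.009868154857679619 -0.2414495934476371
pad [[ 0.51625753 -0.33379059  0.196     ]]
padlow [[ 0.50873741 -0.33651967  0.083     ]]
ext [[0.60286751 0.02848652 0.138     ]]
jar [0.636729   0.11321787] 0.06073510629095359 0.26609734378811467
jar [0.62613066 0.10353513] 0.04746939023533116 0.2606109004182504
spray~ [ 0.70489267 -0.42785614]
```

Fit is consistent within a few mm: pad prediction within 3 px in both views, case near the flap centre, jar near the rear left corner. I'll raise, turn the tool so the two half-open fingers lie along station x, and move to the lever side of the case.

>>> servo_tool:
  translation:
    - [0,0,-10]
    - [0,0,-10]
    - [0,0,-10]
    - [0,0,-10]
    - [0,0,-12]
    - [0,0,0]
  turn: [9,9,9,9,9.4,0]
  jaw: 0

```text
clock: 0.85
eef_pos: [0.2293, 0.5002, 0.271]
tcp_rot: [-0.0, 0.573, 0.819, 0.0]
force: [-0.1, -0.4, 0.1]
finger_gap: 0.501
grip_force: 0.0
```

>>> servo_tool:
  translation:
    - [-50,12,0]
    - [-50,12,0]
    - [-50,12,0]
    - [-50,12,0]
    - [-50,12,0]
    - [-50,12,0]
    - [-50,12,0]
    - [-50,12,0]
  turn: [0,0,0,0,0,0,0,0]

```text
clock: 1.85
eef_pos: [0.4565, 0.1552, 0.27]
tcp_rot: [-0.0, 0.572, 0.82, -0.0]
force: [-0.1, 1.2, 0.3]
finger_gap: 0.504
grip_force: 0.0
```

>>> servo_tool:
  translation:
    - [-50,12,0]
    - [-50,12,0]
    - [-50,12,0]
    - [-50,12,0]
    - [-50,12,0]
    - [-50,12,0]
    - [-50,12,0]
    - [-50,12,0]
  turn: [0,0,0,0,0,0,0,0]

```text
clock: 2.85
eef_pos: [0.6834, -0.1877, 0.2696]
tcp_rot: [-0.001, 0.572, 0.82, -0.0]
force: [1.0, -0.5, 0.2]
finger_gap: 0.503
grip_force: 0.0
```

>>> servo_tool:
  translation:
    - [-54,2,0]
    - [0,0,0]
    - [0,0,0]
  turn: [0,0,0]

```text
clock: 3.22
eef_pos: [0.7029, -0.2359, 0.2696]
tcp_rot: [-0.001, 0.573, 0.82, -0.0]
force: [-0.5, 1.1, 0.7]
finger_gap: 0.503
grip_force: 0.0
```

>>> servo_tool:
  translation:
    - [0,0,35]
    - [0,0,35]
    - [0,0,25]
    - [0,0,12]
    - [0,0,8]
    - [0,0,3]
    - [0,0,0]
  turn: [0,0,0,0,0,0,0]

```text
clock: 4.1
eef_pos: [0.7034, -0.2364, 0.1532]
tcp_rot: [0.0, 0.574, 0.819, 0.0]
force: [-0.0, -0.6, -0.2]
finger_gap: 0.5
grip_force: 0.0
```

```bash
python3 - <<'E'
from plant import robot
import cv2,numpy as np
a=robot.get_image("scene")[170:340,150:400,::-1];b=robot.get_image("side")[130:300,270:520,::-1]
cv2.imwrite("pics/c3.png",cv2.resize(np.vstack([a,b]),None,fx=1.76,fy=1.76,interpolation=cv2.INTER_CUBIC))
E
```

```text
(no output)
```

View pics/c3.png

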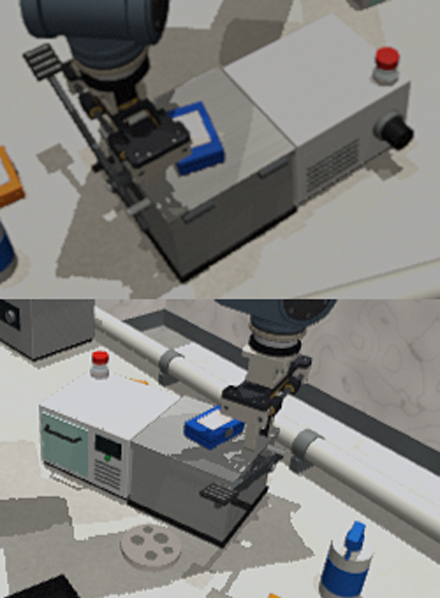

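The fingers stand on the lever side of the case (c3 (140,160) against the case at (198,140)) with no contact force. Next is a slow push along tool +x, about 212 mm in all.

>>> servo_tool:
  translation:
    - [8,0,0]
    - [8,0,0]
    - [8,0,0]
    - [8,0,0]
    - [8,0,0]
    - [8,0,0]
    - [8,0,0]
    - [8,0,0]
  turn: [0,0,0,0,0,0,0,0]

```text
clock: 5.2
eef_pos: [0.6812, -0.1758, 0.1527]
tcp_rot: [0.0, 0.574, 0.819, -0.0]
force: [0.4, -1.5, 0.5]
finger_gap: 0.5
grip_force: 0.6
```

>>> servo_tool:
  translation:
    - [8,0,0]
    - [8,0,0]
    - [8,0,0]
    - [8,0,0]
    - [8,0,0]
    - [8,0,0]
    - [8,0,0]
    - [8,0,0]
  turn: [0,0,0,0,0,0,0,0]

```text
clock: 6.2
eef_pos: [0.6593, -0.1156, 0.1526]
tcp_rot: [0.0, 0.574, 0.819, -0.0]
force: [1.2, -1.0, 1.4]
finger_gap: 0.506
grip_force: 0.7
```

>>> servo_tool:
  translation:
    - [8,0,0]
    - [8,0,0]
    - [8,0,0]
    - [8,0,0]
    - [8,0,0]
    - [6,0,0]
    - [4,0,0]
    - [0,0,0]
  turn: [0,0,0,0,0,0,0,0]

```text
clock: 7.2
eef_pos: [0.6424, -0.0688, 0.1527]
tcp_rot: [-0.0, 0.574, 0.819, 0.0]
force: [0.3, 0.7, -0.5]
finger_gap: 0.502
grip_force: 0.0
```

```bash
python3 - <<'E'
from plant import robot
import cv2,numpy as np
a=robot.get_image("scene")[170:320,170:400,::-1];b=robot.get_image("side")[140:290,270:500,::-1]
cv2.imwrite("pics/c4.png",cv2.resize(np.vstack([a,b]),None,fx=2,fy=2,interpolation=cv2.INTER_CUBIC))
E
```

```text
(no output)
```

View pics/c4.png

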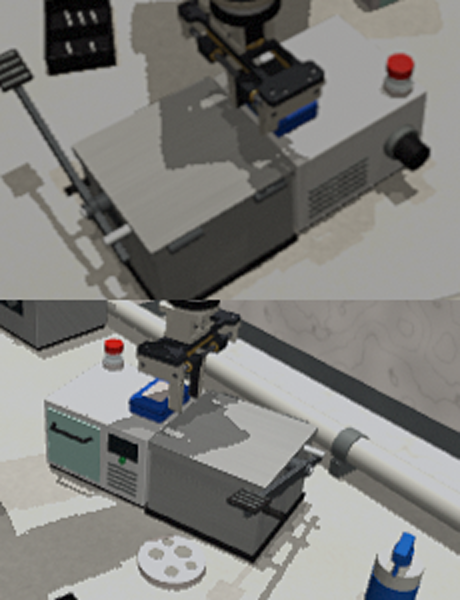

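The case, at c4 scene (297,115) and side (157,398), has been pushed squarely and is now straddling the edge onto the extractor. About 36 mm more to go.

>>> servo_tool:
  translation:
    - [6,0,0]
    - [7,0,0]
    - [7,0,0]
    - [6,0,0]
    - [5,0,0]
    - [4,0,0]
    - [2,0,0]
    - [0,0,0]
  turn: [0,0,0,0,0,0,0,0]

```text
clock: 8.3
eef_pos: [0.6297, -0.0342, 0.1526]
tcp_rot: [-0.0, 0.574, 0.819, 0.0]
force: [0.5, -0.5, 0.3]
finger_gap: 0.499
grip_force: 0.0
```

>>> servo_tool:
  translation:
    - [-10,0,0]
    - [-15,0,0]
    - [0,0,-30]
    - [0,0,-40]
    - [0,0,-40]
    - [-50,0,0]
    - [-50,0,0]
    - [0,0,0]
  turn: [0,0,0,0,0,0,0,0]

```text
clock: 9.3
eef_pos: [0.6728, -0.1559, 0.2619]
tcp_rot: [-0.0, 0.575, 0.818, -0.0]
force: [-0.2, 0.0, -0.4]
finger_gap: 0.497
grip_force: 0.0
```

```bash
python3 - <<'E'
from plant import robot
import cv2,numpy as np
a=robot.get_image("scene")[170:320,170:400,::-1];b=robot.get_image("side")[140:290,270:500,::-1]
cv2.imwrite("pics/c5.png",cv2.resize(np.vstack([a,b]),None,fx=2,fy=2,interpolation=cv2.INTER_CUBIC))
E
```

```text
(no output)
```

View pics/c5.png

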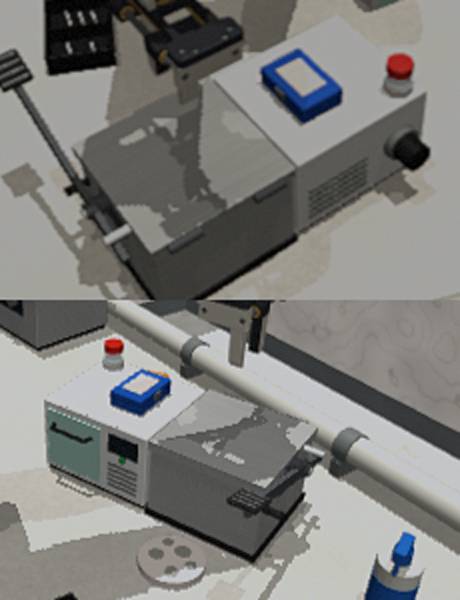

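The case lies flat on the extractor (c5 scene (300,83), side (140,390)), clear of the flap edge and the jar. A quick fit to confirm, plus joint 6 for the turn.

```bash
python3 - <<'E'
from h import *
C=[[a,b,.166] for a,b in((-.045,-.03),(-.045,.03),(.045,.03),(.045,-.03))]
q=np.array([.6704,-.1576,.348])
qc,f=fit(C,{"scene":px([[260,66],[298,48],[341,90],[300,109]],2,[170,170]),"side":px([[143,101],[111,91],[131,70],[171,77]],2,[270,140])},[.6,0,.3])
d=qc-q;c,s=np.cos(q[2]),np.sin(q[2]);print("case in station",c*d[0]+s*d[1],-s*d[0]+c*d[1],d[2],np.round(f,1))
print(np.round(robot.get_state()["joint_pos"],2))
E
```

```text
case in station -0.006391445942008286 0.1660208856718583 -0.0054554971770942595 [-1.1 -0.  -0.2 -1.1  0.6 -1.4  0.6  0.3 -0.3  0.3 -0.2 -0.7  5.7 -1.3
  1.2  0.7]
[-0.29  0.58  1.19  0.    1.37 -0.64]
```

>>> servo_tool:
  translation:
    - [-19,-36,0]
    - [-19,-36,0]
    - [-19,-35,0]
    - [-19,-35,0]
    - [-19,-35,0]
    - [-18,-35,0]
    - [0,0,0]
  turn: [0,0,0,0,0,0,0]
  jaw: 1
  newtons: 20

```text
clock: 10.28
eef_pos: [0.5106, -0.3312, 0.263]
tcp_rot: [0.0, 0.575, 0.818, -0.0]
force: [-0.0, 1.6, 0.6]
finger_gap: 0.003
grip_force: 0.0
```

>>> servo_tool:
  translation:
    - [0,0,0]
    - [0,0,0]
    - [0,0,0]
    - [0,0,0]
    - [0,0,0]
    - [0,0,0]
    - [0,0,0]
    - [0,0,0]
  turn: [10,10,10,10,10,10,10,10]

```text
clock: 11.28
eef_pos: [0.5127, -0.329, 0.2628]
tcp_rot: [-0.0, 0.967, 0.257, 0.0]
force: [0.5, 0.0, -1.0]
finger_gap: 0.004
grip_force: 0.0
```

>>> servo_tool:
  translation:
    - [0,0,10]
    - [0,0,20]
    - [0,0,15]
    - [0,0,0]
  turn: [10,0,0,0]

```text
clock: 11.78
eef_pos: [0.5118, -0.3295, 0.2167]
tcp_rot: [-0.001, 0.985, 0.174, -0.001]
force: [-0.2, -0.3, -0.4]
finger_gap: 0.004
grip_force: 0.0
```

```bash
python3 - <<'E'
from plant import robot
import cv2,numpy as np
a=robot.get_image("scene")[150:300,140:370,::-1];b=robot.get_image("side")[140:290,300:530,::-1]
cv2.imwrite("pics/c6.png",cv2.resize(np.vstack([a,b]),None,fx=2,fy=2,interpolation=cv2.INTER_CUBIC))
E
```

```text
(no output)
```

View pics/c6.png

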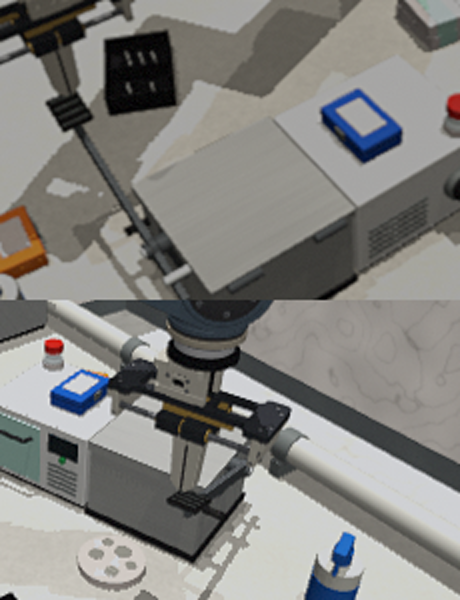

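The shut fingertips stand just above the pad (c6 scene (70,100), side (188,490)), with the hand well in front of the flap. Pressing down now, with a small sideways trim.

>>> servo_tool:
  translation:
    - [0,5,4]
    - [0,0,8]
    - [0,0,8]
    - [0,0,8]
    - [0,0,10]
    - [0,0,10]
    - [0,0,10]
    - [-1,0,10]
  turn: [0,0,0,0,0,0,0,0]

```text
clock: 12.88
eef_pos: [0.5123, -0.3359, 0.1495]
tcp_rot: [0.0, 0.985, 0.173, -0.0]
force: [-2.7, -1.4, 4.4]
finger_gap: 0.004
grip_force: 2.5
```

>>> servo_tool:
  translation:
    - [-1,0,10]
    - [-1,0,10]
    - [-1,0,10]
    - [-1,0,8]
    - [-1,0,6]
    - [0,0,5]
    - [0,0,4]
    - [0,0,0]
  turn: [0,0,0,0,0,0,0,0]

```text
clock: 13.88
eef_pos: [0.5093, -0.3375, 0.0976]
tcp_rot: [0.001, 0.985, 0.173, 0.002]
force: [3.2, 1.3, 8.3]
finger_gap: 0.005
grip_force: 3.7
```

>>> servo_tool:
  translation:
    - [0,0,3]
    - [0,0,3]
    - [0,0,3]
    - [0,0,2]
    - [0,0,0]
  turn: [0,0,0,0,0]

```text
clock: 14.5
eef_pos: [0.5099, -0.3376, 0.0874]
tcp_rot: [0.001, 0.985, 0.173, 0.002]
force: [4.1, 3.0, 12.9]
finger_gap: 0.005
grip_force: 5.6
```

>>> servo_tool:
  translation:
    - [0,0,1]
    - [0,0,1]
    - [0,0,0]
    - [0,0,0]
  turn: [0,0,0,0]

```text
clock: 15.0
eef_pos: [0.5101, -0.3376, 0.0857]
tcp_rot: [0.002, 0.985, 0.173, 0.002]
force: [4.3, 4.2, 16.7]
finger_gap: 0.004
grip_force: 6.9
```

>>> servo_tool:
  translation:
    - [0,0,1]
    - [0,0,1]
    - [0,0,1]
    - [0,0,0]
    - [0,0,0]
  turn: [0,0,0,0,0]

```text
clock: 15.62
eef_pos: [0.5102, -0.3378, 0.0833]
tcp_rot: [0.002, 0.985, 0.173, 0.003]
force: [2.7, 5.3, 21.8]
finger_gap: 0.006
grip_force: 9.6
```

```bash
python3 - <<'E'
from plant import robot
import cv2,numpy as np
a=robot.get_image("scene")[150:300,140:370,::-1];b=robot.get_image("side")[140:290,300:530,::-1]
cv2.imwrite("pics/c7.png",cv2.resize(np.vstack([a,b]),None,fx=2,fy=2,interpolation=cv2.INTER_CUBIC))
E
```

```text
(no output)
```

View pics/c7.png

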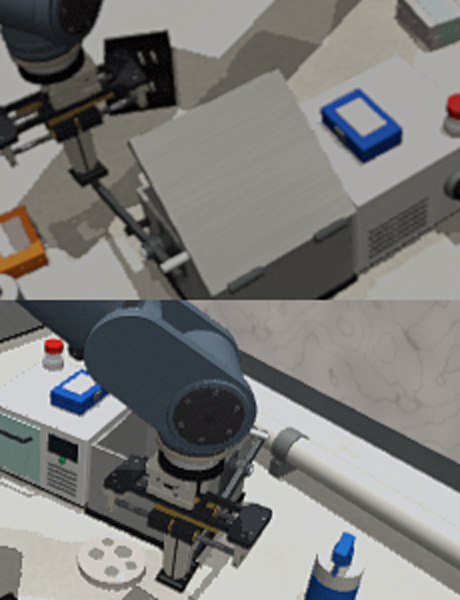

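The flap stands open (its front edge runs from c7 (128,142) to (276,70)) and the case is still in place on the extractor. I estimate the flap angle from these corners.

```bash
python3 - <<'E'
from h import *
q=[.6704,-.1576,.348]
ob=px([[128,142],[276,70]],2,[140,150])
for a in(0,.4,.5,.55,.6,.66,.7):
    c,s=np.cos(a),np.sin(a);L=[[.088-.186*c-.005*s*-1,y,.135+.186*s+.005*c] for y in(-.094,.094)]
    print(a,np.round(P("scene",place(q,L))-ob,1).tolist())
print("shut corner obs c1",px([[173,215],[402,95]],10/3,[155,180]))
print(robot.get_state()["force"])
E
```

```text
0 [[2.3, 20.6], [-3.2, 22.2]]
0.4 [[-0.4, 3.7], [-1.9, 4.6]]
0.5 [[-0.1, 0.8], [-0.5, 1.3]]
0.55 [[0.2, -0.4], [0.4, -0.1]]
0.6 [[0.6, -1.4], [1.4, -1.3]]
0.66 [[1.3, -2.5], [2.7, -2.6]]
0.7 [[1.8, -3.0], [3.7, -3.3]]
shut corner obs c1 [[206.55 244.15]
 [275.25 208.15]]
[ 2.2335063   5.21635566 21.00648513]
```

The TCP height of 83 mm matches the pad's height at the stop. The force is 21 N against the 4–9 N needed to move the lever, so the lever is on its stop, and the corner fit agrees with about 0.66 rad once the known -2 px bias is allowed for. Handing in.

```bash
python3 -c "
from plant import robot
print(robot.finish_job())"
```

```text
the job is handed in; nothing more can be done
None
```

I handed the job in with the blue case resting flat on the dust extractor, about 166 mm left of the bin's centre, and the lever held down at its stop with about 21 N so the flap stays open; the hand-in returned no verdict.

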